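# Tuck the flashing under the shingle and hold it flat

## Robot

A 6-joint arm with a two-finger parallel gripper is mounted at the origin on the work surface. World frame = base frame: x ahead of the robot, y to its left, z up, the work surface at z = 0. Lengths are in m, angles in degrees, forces in N, time in s.
With the tool pointing down it reaches from about 0.25 to 0.725 m from the base axis. Payload 9.7 kg.
Tool frame: the origin (TCP) lies at the very end of the fingers, on their centre line; the grasp point (between the pads) lies 19 mm behind it; x points along the fingers, z is the direction in which the jaws open and shut, and the axes are right-handed (so a half turn about x gives the same grasp; the last joint's range is limited). The gripper opens to 85 mm and grips with 20 to 120 N. Pads are 22 mm wide; open, the fingers measure 114 mm over their backs; the gripper's body (76 mm by 85 mm) begins 54 mm behind the grasp point. The pads swing forward as they close: fully open they stand 13 mm farther back than shut.
Start: joints at [-77.235, 4.979, 10.078, 95.1, 0, 90], TCP at [0.122, -0.536, 0.231] pointing down, gripper open.
Joint ranges: [-179.16, 179.16], [-48.56, 103.87], [-65.8, 70.77], [-126.05, 130.52], [-82.76, 87.17], [-180, 180]. Speed limits (degrees/s): [127.2, 127.2, 147.25, 180, 180, 180].

## Interface

Orientations are given as [roll, pitch, yaw] about the fixed x, y, z axes, in that order (R = Rz(yaw) Ry(pitch) Rx(roll)).
In Python, from workcell import sensors, vision, job_done gives the robot as it stands.
- The arm moves only by the tool carry_out, never from a script. Its argument "increments" is a list of rows, each a list of 7 numbers: the turn, a rotation vector about the tool's x, y, z in degrees, then the shift along the tool's x, y, z in mm, then the opening in per cent of the stroke, from 0 (shut) to 100 (fully open). A call has 1 to 12 rows; each row shifts and turns the commanded pose from where the row before left it, along the tool's axes as they then stand; what a row does not reach is not made up. A row lasts 1/8 s, in which the tool goes at most 62.5 mm and 10.7 degrees, less where a joint would pass 70% of its speed; a pose out of reach is approached as far as the arm can. A call is refused whole if a number of a shift passes 62.5 or a number of a turn 10.7, either way. A call with a gripper value outside its range is refused whole. The fingers move at their own pace and stop on an object; "squeeze" is the grip in N (left out, the last holds). Time passes only in rows, so rows that do not move let the fingers close. It gives the time, the measured TCP pose, the force and the opening at its end, in the units of the state.
- sensors.get_obs(): the state, without advancing time (a new reading comes with each control period).
- vision.camera(name): name is "scene" or "top"; returns the picture (384x512x3 uint8, red, green, blue); there is no depth.
- vision.calibration(name): a dict with "camera_matrix" (3x3 intrinsics, pixels), "extrinsics" (4x4, takes a point from world to camera coordinates). Camera axes: x right, y up, looking along -z (the intrinsics and any distortion apply to the point x, -y, -z); pixel columns grow to the right and rows downward; lengths in m; the calibration is good to about 2 mm. A picture is of the moment at which its call begins. calibration takes no time and is no camera call.
- job_done(): hands the job in, once; it reports no verdict.
The state is a dict: "time": time; "q": joint angles; "qd": joint speeds; "joint_efforts": joint torques, N m; "ee_pos": TCP position; "tcp_rot": TCP orientation; "wrist_force": force on the tool from outside, world axes, zero at the start; "torque": the same for the moment, N m; "opening": finger opening in m.
Only numpy, scipy, OpenCV 4.12 (cv2) and the standard library are available. Lean on these libraries where they do the work, as an engineer would, in place of code of your own. Each camera call takes 0.05 s, during which the arm holds its last target.

## Task

Pick up the aluminium flashing by its standing rib and tuck its flat front edge under the lapped shingles of the nesting-box roof panel, squarely and in the middle of the course, at least 25 mm in along the whole edge, without lifting the shingles. Then press the flashing down flat on the roof board and finish while still holding it pressed there: the program ends with the hand on the flashing, pushing down with clearly more than its weight (about 5 to 20 N). Leave the ear defenders, sanding block and screw jar where they are.

Things in the scene. Friction and masses are not known exactly. Their poses are not given: they have to be found in the camera images.
- rib (a point): Centre of the flashing's standing rib, to be gripped: an upright bar 9 mm thick (x), 130 mm long (y), 45 mm high on the flat sheet. The point is at its mid-length and half-way up, 25.5 mm above the sheet's underside. x: towards the front edge, the way it goes in; y: along the rib; z: up. The sheet reaches 80 mm ahead of the rib's centre and 30 mm behind.
- front_left (a point): The underside corner at the left (+y) end of the flashing's front edge: 80 mm ahead of the rib centre, 65 mm to its left, 25.5 mm below it.
- front_right (a point): The underside corner at the right (-y) end of the flashing's front edge, 130 mm from front_left.
- flashing: The whole loose flashing, about 0.18 kg: a flat aluminium sheet 3 mm thick, 110 mm (x) by 130 mm (y), with the rib on top; it starts flat on the bench. Origin at the middle of its front edge, on the underside; axes as for the rib.
- roof: Roof panel lying flat on the bench, fixed between four low bench dogs (radius 11, 13 mm high, beside it): plywood (roof_c0) 220 (x) by 200 (y) by 15 mm. Origin at the centre of its underside; x towards the shingled end, roughly away from the robot. The board is bare from its -x end to the shingles' free edge, 140 mm.
- lap (a point): Point on the board's top face (15 mm above the bench) below the middle of the shingles' free edge; x goes in under them, z up. The course is 170 mm wide (y). Under it is a slot 10 mm high and 45 mm deep, ended by a fixed batten. The shingles are 8 mm thick: their top is 18 mm above this point; the course on top of them starts 35 mm further in and is 7 mm thick.
- shingle (a joint): Lift of the shingle course (three reddish shingles, a dark course on top, one piece of 0.16 kg) about its nailed far edge, 80 mm behind the free edge: 0 is down, where it rests and still leaves the 10 mm slot; it grows as the free edge rises (0.06 rad is 5 mm). About 1 N lifts it.
- ear_defenders: Bystander: black and red ear defenders lying on their side, two cups 72 mm across and a wire headband, 145 mm wide, 32 mm high; origin between the cups, on the bench; headband towards +x.
- sanding_block: Bystander: cork sanding block 100 by 60 by 34 mm; origin under its centre.
- screw_jar: Bystander: closed jar 64 mm across, 80 mm high; origin under its centre.
Not all that is in view belongs to the job. Several things have the shape of the flashing; the one meant has the colours described above.

How it is judged:
By the outcome, as a careful person would: the job done as asked, in the order asked, and still so for the second after the job is handed in, while the arm keeps its last pose, push and grip.
It also fails if it takes over 45 s, if anything falls off the work surface, if the arm or the gripper's body presses on something with over 40 N, if the wrist force passes 120 N, or if a joint passes its speed limit or range.

## Working session

There is one attempt and no reset: what is moved stays moved. The work goes in short steps, Python scripts to look and compute and a tool call to move; the robot and the scene stay as the last step left them, time stands still between calls to the robot, and variables do not carry over. Pictures are saved under pics/ and viewed, and the job is handed in when it is done.

Besides the shell and the picture viewer there is one more tool, called after "Emit:" as name(argument=value, ...), one argument or row to a line, values as JSON. carry_out: Moves the arm, as the interface text tells. Its arguments: {"type":"object","properties":{"increments":{"type":"array"},"squeeze":{"type":"number"}},"required":["increments"]}

```bash
mkdir -p pics; ls; python3 - <<'E'
from workcell import sensors, vision
import cv2,numpy as np
for n in("scene","top"):
    im=vision.camera(n); cv2.imwrite(f"pics/{n}0.png",im[:,:,::-1]); c=vision.calibration(n); print(n,c)
print(sensors.get_obs())
E
```

```text
pics
scene {'camera_matrix': array([[349.71479217,   0.        , 256.97622892],
       [  0.        , 349.71479217, 190.79961458],
       [  0.        ,   0.        ,   1.        ]]), 'extrinsics': array([[ 0.49196967,  0.87053622, -0.01151285, -0.21256416],
       [-0.5782214 ,  0.33660155,  0.74320886,  0.24098398],
       [ 0.65086547, -0.35897924,  0.66896042, -1.63415627],
       [ 0.        ,  0.        ,  0.        ,  1.        ]])}
top {'camera_matrix': array([[379.89045824,   0.        , 250.19242656],
       [  0.        , 379.89045824, 193.03180277],
       [  0.        ,   0.        ,   1.        ]]), 'extrinsics': array([[ 0.00902556, -0.99992844, -0.00785197,  0.01610506],
       [ 0.99859373,  0.00860273,  0.05231203, -0.45631164],
       [-0.05224074, -0.00831307,  0.99859992, -1.46589939],
       [ 0.        ,  0.        ,  0.        ,  1.        ]])}
{'time': 0.1, 'q': array([-7.72348965e+01,  5.00880205e+00,  1.00377882e+01,  9.51004371e+01,
       -6.42710240e-04,  9.00010001e+01]), 'qd': array([-0.00788692, -0.07679876,  0.09384626, -0.02468314,  0.09567227,
       -0.06543929]), 'joint_efforts': array([-2.99588100e-04, -5.21562266e+01,  4.65652514e+01,  1.59917946e-02,
       -6.95755602e-05,  2.60460035e-05]), 'ee_pos': array([ 0.12147358, -0.53619378,  0.23063499]), 'tcp_rot': array([-179.48363159,   89.92854613,  103.28047226]), 'wrist_force': array([0.24706003, 0.23417355, 1.27814691]), 'torque': array([-0.03456332,  0.02255786, -0.04156966]), 'opening': 0.08490379204036459}
```

View pics/scene0.png

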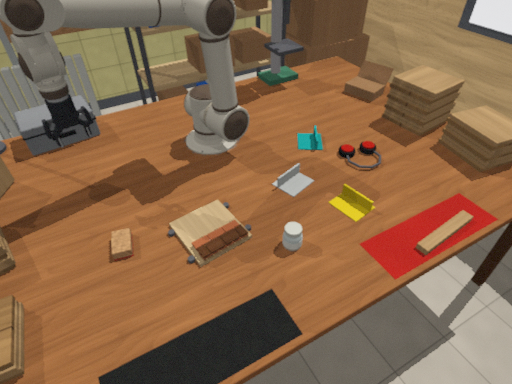

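View pics/top0.png

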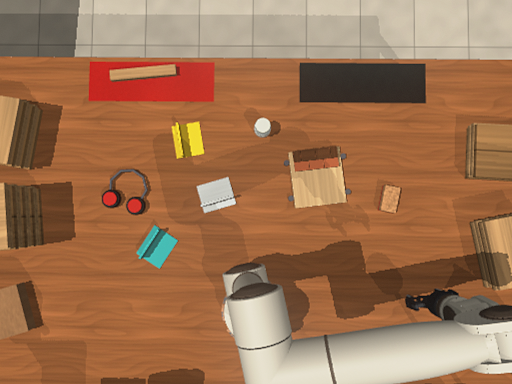

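Three pieces have the flashing's shape. In the top view they are grey-white at (217,195), yellow at (188,140) and teal at (157,247). The aluminium one is the bare grey piece at (217,195), which I'll check in an enlarged crop along with the roof at (318,177).

```bash
python3 - <<'E'
import cv2,numpy as np
t=cv2.imread("pics/top0.png"); s=cv2.imread("pics/scene0.png")
a=cv2.resize(t[165:225,185:249],None,fx=6,fy=6,interpolation=cv2.INTER_CUBIC)
b=cv2.resize(t[135:219,278:358],None,fx=5,fy=5,interpolation=cv2.INTER_CUBIC)
h=max(a.shape[0],b.shape[0]);f=lambda m:cv2.copyMakeBorder(m,0,h-m.shape[0],0,0,0)
cv2.imwrite("pics/c1.png",np.hstack([f(a),f(b)]))
a=cv2.resize(s[155:205,265:325],None,fx=6,fy=6,interpolation=cv2.INTER_CUBIC)
b=cv2.resize(s[195:267,160:258],None,fx=4,fy=4,interpolation=cv2.INTER_CUBIC)
cv2.imwrite("pics/c2.png",np.hstack([a,cv2.copyMakeBorder(b,0,a.shape[0]-b.shape[0],0,0,0)]))
E
```

```text
(no output)
```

View pics/c1.png

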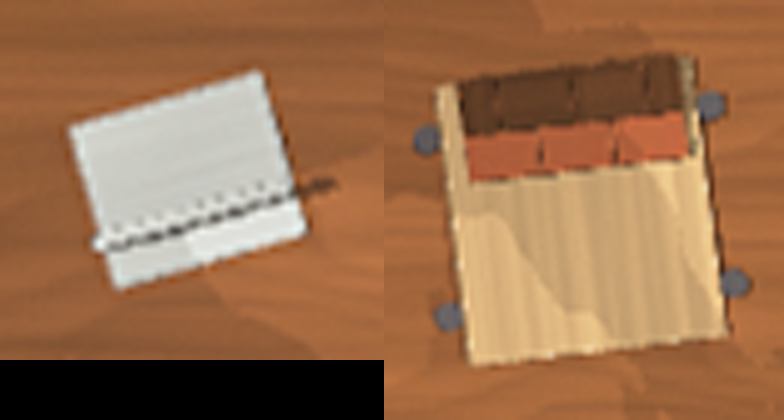

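View pics/c2.png

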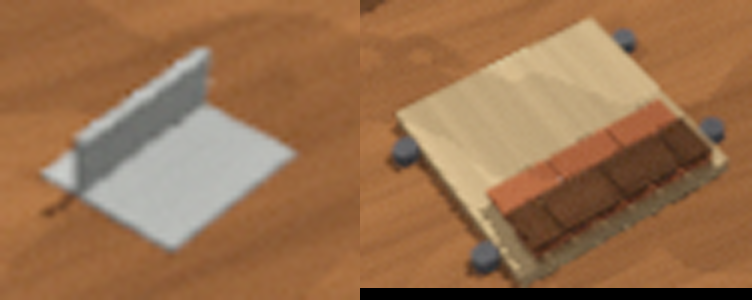

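The crop confirms that the grey piece is bare aluminium with its front edge pointing away from the robot. The roof's shingles are also on the far side. Next I'll measure both.

```bash
cat > h.py <<'E'
import cv2,numpy as np
from workcell import vision
def cal(n):
    c=vision.calibration(n); K=c["camera_matrix"]; E=c["extrinsics"]; return K,E
def ray(n,uv,z):
    K,E=cal(n); uv=np.atleast_2d(uv).astype(float)
    d=np.c_[(uv[:,0]-K[0,2])/K[0,0],-(uv[:,1]-K[1,2])/K[1,1],-np.ones(len(uv))]
    R=E[:3,:3];C=-R.T@E[:3,3]; D=d@R
    return C+D*((z-C[2])/D[:,2])[:,None]
def proj(n,P):
    K,E=cal(n); p=np.atleast_2d(P)@E[:3,:3].T+E[:3,3]
    return np.c_[K[0,0]*p[:,0]/-p[:,2]+K[0,2],K[1,1]*-p[:,1]/-p[:,2]+K[1,2]]
def corners(cnt,quad,m=0.15,tol=2.0):
    """refine a rough pixel quad by line fits on contour points; returns corners"""
    L=[]
    for i in range(4):
        a=np.array(quad[i],float);b=np.array(quad[(i+1)%4],float);d=(b-a);l=np.linalg.norm(d);d/=l
        t=(cnt-a)@d/l; e=abs((cnt-a)@np.array([-d[1],d[0]]))
        p=cnt[(t>m)&(t<1-m)&(e<tol)]
        v=cv2.fitLine(p.astype(np.float32),cv2.DIST_HUBER,0,.01,.01).ravel(); L.append(v)
    out=[]
    for i in range(4):
        u,v=L[i-1],L[i]
        s=np.linalg.solve(np.c_[u[:2],-v[:2]],v[2:]-u[2:]); out.append(u[2:]+s[0]*u[:2])
    return np.array(out)
def contour(mask_fn,im,roi,s=8):
    x0,y0,x1,y1=roi; c=cv2.resize(im[y0:y1,x0:x1],None,fx=s,fy=s,interpolation=cv2.INTER_CUBIC)
    m=mask_fn(c).astype(np.uint8)*255
    cs,_=cv2.findContours(m,cv2.RETR_EXTERNAL,cv2.CHAIN_APPROX_NONE); k=max(cs,key=cv2.contourArea)[:,0,:]
    return (k+0.5)/s-0.5+np.array([x0,y0]), m
E
python3 - <<'E'
from h import *
np.set_printoptions(precision=4,suppress=True)
t=cv2.imread("pics/top0.png")
def grey(c):
    h=cv2.cvtColor(c,cv2.COLOR_BGR2HSV); return (h[...,1]<75)&(h[...,2]>110)
k,m=contour(grey,t,(185,165,249,225)); cv2.imwrite("pics/m1.png",m)
q=[(197,186),(228,176.5),(236,204),(204.5,213)]  # FL FR BR BL
c=corners(k,q); w=ray("top",c,0.003)
print(c);print(w, [np.linalg.norm(w[i]-w[i-1]) for i in range(4)])
print("cen",(w[0]+w[1])/2,"yaws",[np.degrees(np.arctan2(*(w[a]-w[b])[[1,0]])) for a,b in((0,3),(1,2),(0,1),(3,2))])
# board
def wood(c):
    h=cv2.cvtColor(c,cv2.COLOR_BGR2HSV); return (h[...,0]>13)&(h[...,2]>110)&(h[...,1]<150)
k,m=contour(wood,t,(278,135,358,219)); cv2.imwrite("pics/m2.png",m)
E
```

```text
[[195.8459 185.7113]
 [227.993  176.2549]
 [235.8502 203.4593]
 [203.6841 212.9717]]
[[0.4835 0.2336 0.003 ]
 [0.5218 0.1079 0.003 ]
 [0.4153 0.0759 0.003 ]
 [0.377  0.2012 0.003 ]] [np.float64(0.11131871081401626), np.float64(0.13139968689077955), np.float64(0.1112013101216262), np.float64(0.13101795798451668)]
cen [0.5027 0.1708 0.003 ] yaws [np.float64(16.933286845151343), np.float64(16.73657636075461), np.float64(106.93259338651178), np.float64(106.98421875620807)]
```

View pics/m1.png

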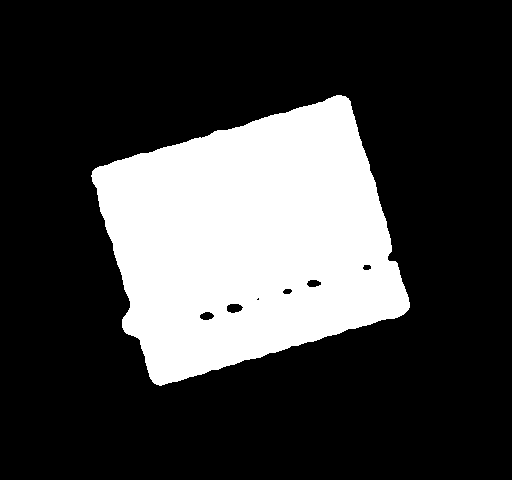

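View pics/m2.png

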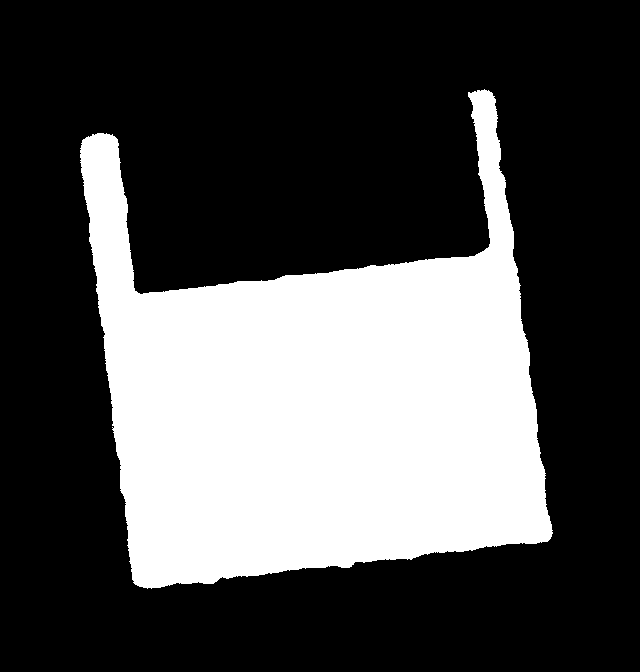

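```bash
cat >> h.py <<'E'
def grey(c):
    h=cv2.cvtColor(c,cv2.COLOR_BGR2HSV); return (h[...,1]<75)&(h[...,2]>110)
def wood(c):
    h=cv2.cvtColor(c,cv2.COLOR_BGR2HSV); return (h[...,0]>13)&(h[...,2]>110)&(h[...,1]<150)
E
python3 - <<'E'
from h import *
np.set_printoptions(precision=4,suppress=True)
t=cv2.imread("pics/top0.png")
yaw=lambda d:np.degrees(np.arctan2(d[1],d[0]))
k,m=contour(wood,t,(278,135,358,219))
o=np.array([278,135])
q=[np.array(p)/8+o for p in((82,145),(492,95),(551,540),(135,585))]
def fit(a,b,z,lo=.05,hi=.95,kk=k,n="top",tol=1.2):
    d=(b-a);l=np.linalg.norm(d);d=d/l;t_=(kk-a)@d/l;e=abs((kk-a)@np.array([-d[1],d[0]]))
    p=kk[(t_>lo)&(t_<hi)&(e<tol)]
    w=ray(n,p,z)[:,:2]; v=cv2.fitLine(w.astype(np.float32),cv2.DIST_HUBER,0,1e-4,1e-4).ravel(); return v
def X(u,v):
    s=np.linalg.solve(np.c_[u[:2],-v[:2]],v[2:]-u[2:]); return u[2:]+s[0]*u[:2]
Lf=fit(q[3],q[0],.015);R=fit(q[2],q[1],.015);N=fit(q[3],q[2],.015)
print("yaw L,R,N",yaw(Lf),yaw(R),yaw(N))
BL,BR=X(Lf,N),X(R,N); print("near corners",BL,BR,np.linalg.norm(BL-BR))
F=fit(np.array((140,292))/8+o,np.array((485,250))/8+o,.033); print("free edge yaw",yaw(F))
mid=(BL+BR)/2; y=np.radians((yaw(Lf)+yaw(R))/2); ux=np.array([np.cos(y),np.sin(y)])
print("mid",mid,"lap by board",mid+.14*ux, "roof origin",mid+.11*ux)
for z in (.015,.025,.033):
  F=fit(np.array((140,292))/8+o,np.array((485,250))/8+o,z); fm=F[2:]; print(z,(fm-mid)@ux)
# course sides: inner contour edges, ray at shingle top
A=fit(np.array((134,285))/8+o,np.array((120,150))/8+o,.033);B=fit(np.array((490,240))/8+o,np.array((474,110))/8+o,.033)
F=fit(np.array((140,292))/8+o,np.array((485,250))/8+o,.033)
a,b=X(A,F),X(B,F);print("course corners",a,b,np.linalg.norm(a-b),(a+b)/2, "yawAB",yaw(A),yaw(B))
# red mask
def red(c):
    h=cv2.cvtColor(c,cv2.COLOR_BGR2HSV); return (h[...,0]<9)&(h[...,1]>120)&(h[...,2]>120)
k2,m2=contour(red,t,(285,145,352,180)); r=cv2.minAreaRect(k2.astype(np.float32)); bx=cv2.boxPoints(r); wb=ray("top",bx,.033)
print(bx,wb,r[1])
# rib
w=ray("top",corners(contour(grey,t,(185,165,249,225))[0],[(197,186),(228,176.5),(236,204),(204.5,213)]),.003)
y2=np.radians(16.9);u2=np.array([np.cos(y2),np.sin(y2),0]); print("rib",w.mean(0)-.025*u2,"front",w.mean(0)+.055*u2)
E
```

```text
yaw L,R,N 7.2784977 7.3866777 -82.67457
near corners [ 0.3988 -0.1513] [ 0.4247 -0.3529] 0.20330307
free edge yaw -82.74725
mid [ 0.4118 -0.2521] lap by board [ 0.5506 -0.2343] roof origin [ 0.5209 -0.2381]
0.015 0.14169551
0.025 0.14073767
0.033 0.13997138
course corners [ 0.5398 -0.1493] [ 0.5616 -0.3203] 0.17245397 [ 0.5507 -0.2348] yawAB 6.7377095 7.4645743
[[294.5949 163.0859]
 [301.5026 162.7405]
 [301.8649 169.9849]
 [294.9572 170.3303]] [[ 0.5719 -0.1498  0.033 ]
 [ 0.5734 -0.1764  0.033 ]
 [ 0.5455 -0.1778  0.033 ]
 [ 0.5439 -0.1513  0.033 ]] (7.253438949584961, 6.916359901428223)
rib [0.4255 0.1474 0.003 ] front [0.5021 0.1707 0.003 ]
```

```bash
cat >> h.py <<'E'
from scipy.spatial.transform import Rotation as Ro
def state():
    from workcell import sensors
    o=sensors.get_obs(); return o,np.array(o["ee_pos"]),Ro.from_euler("xyz",o["tcp_rot"],degrees=True)
def togo(p,jawyaw):
    """tool-axis shift (mm) and turn (deg) to TCP p, pointing down, tool z at world yaw jawyaw"""
    o,x,R=state(); a=np.radians(jawyaw)
    X=np.array([0,0,-1.]);Z=np.array([np.cos(a),np.sin(a),0]);T=Ro.from_matrix(np.c_[X,np.cross(Z,X),Z])
    print("t",round(o["time"],2),"q",np.round(o["q"],1),"pos",np.round(x,4),"F",np.round(o["wrist_force"],1),"M",np.round(o["torque"],2),"open",round(o["opening"]*1e3,1))
    print("jaw yaw now",np.round(np.degrees(np.arctan2(R.as_matrix()[1,2],R.as_matrix()[0,2])),2),"tilt x",np.round(R.as_matrix()[:,0],4))
    print("turn",np.round((R.inv()*T).as_rotvec(degrees=True),2),"shift(cur tool)",np.round(R.inv().apply(np.array(p)-x)*1e3,1),"shift(final tool)",np.round(T.inv().apply(np.array(p)-x)*1e3,1))
E
python3 - <<'E'
from h import *
togo([.4255,.1474,.20],16.9)
print(state()[2].as_matrix().round(3))
E
```

```text
t 0.1 q [-77.2   5.   10.   95.1  -0.   90. ] pos [ 0.1215 -0.5362  0.2306] F [0.2 0.2 1.3] M [-0.03  0.02 -0.04] open 84.9
jaw yaw now -77.24 tilt x [-3.0e-04  1.2e-03 -1.0e+00]
turn [-9.414e+01 -6.000e-02 -6.000e-02] shift(cur tool) [  31.4  447.5 -599.5] shift(final tool) [ 30.6 565.7 489.6]
[[-0.     0.975  0.221]
 [ 0.001  0.221 -0.975]
 [-1.    -0.    -0.001]]
```

Emit:
carry_out(
  increments=[
    [-5.9, 0, 0, 0, 56, 0, 100],
    [-5.9, 0, 0, 0, 56, 0, 100],
    [-5.9, 0, 0, 0, 56, 0, 100],
    [-5.9, 0, 0, 0, 56, 0, 100],
    [-5.9, 0, 0, 0, 56, 0, 100],
    [-5.9, 0, 0, 0, 56, 0, 100],
    [-5.9, 0, 0, 0, 56, 0, 100],
    [-5.9, 0, 0, 0, 56, 0, 100],
  ],
  squeeze=60,
)

```text
time: 1.1
ee_pos: [0.4862, -0.295, 0.2306]
tcp_rot: [179.3, 89.9, 149.4]
wrist_force: [0.6, -0.9, 0.0]
opening: 0.0855
```

```bash
python3 -c "
from h import *
togo([.4255,.1474,.20],16.9)"
```

```text
t 1.1 q [-31.2   7.6  12.9  95.3  -0.   88.6] pos [ 0.4862 -0.295   0.2306] F [ 0.6 -0.9  0. ] M [-0.04 -0.03  0.05] open 85.5
jaw yaw now -29.84 tilt x [-8.e-04  4.e-04 -1.e+00]
turn [-4.674e+01 -5.000e-02 -2.000e-02] shift(cur tool) [  30.9  353.5 -272.8] shift(final tool) [ 30.6 440.9  70.5]
```

Emit:
carry_out(
  increments=[
    [-5.84, 0, 0, 0, 54, -10, 100],
    [-5.84, 0, 0, 0, 54, -10, 100],
    [-5.84, 0, 0, 0, 54, -10, 100],
    [-5.84, 0, 0, 0, 54, -10, 100],
    [-5.84, 0, 0, 0, 54, -10, 100],
    [-5.84, 0, 0, 0, 54, -10, 100],
    [-5.84, 0, 0, 0, 54, -10, 100],
    [-5.84, 0, 0, 0, 54, -10, 100],
    [0, 0, 0, 0, 0, 0, 100],
  ],
)

```text
time: 2.22
ee_pos: [0.4772, 0.1337, 0.2311]
tcp_rot: [138.2, 90.0, 155.3]
wrist_force: [0.2, -0.4, -0.2]
opening: 0.0855
```

```bash
python3 -c "
from h import *
togo([.4255,.1474,.10],16.9)"
```

```text
t 2.23 q [15.6 -2.5  2.5 95.   0.  88.6] pos [0.4772 0.1337 0.2311] F [ 0.2 -0.4 -0.2] M [-0.05  0.01 -0.07] open 85.5
jaw yaw now 17.02 tilt x [-6.e-04  3.e-04 -1.e+00]
turn [ 0.12 -0.03 -0.02] shift(cur tool) [131.1  28.2 -45.3] shift(final tool) [131.1  28.1 -45.5]
```

Emit:
carry_out(
  increments=[
    [0, 0, 0, 20, 28, -45, 100],
    [0, 0, 0, 55, 0, 0, 100],
    [0, 0, 0, 55, 0, 0, 60],
    [0, 0, 0, 0, 0, 0, 60],
    [0, 0, 0, 0, 0, 0, 60],
  ],
)

```text
time: 2.85
ee_pos: [0.4283, 0.1447, 0.1034]
tcp_rot: [0.4, 89.9, 17.0]
wrist_force: [0.8, 0.0, 0.1]
opening: 0.0512
```

```bash
python3 - <<'E'
from h import *
togo([.4255,.1474,.011],16.9)
a=vision.camera("scene")[:,:,::-1];b=vision.camera("top")[:,:,::-1]
cv2.imwrite("pics/g1.png",np.hstack([cv2.resize(a[120:210,240:340],(400,360),interpolation=2),cv2.resize(b[150:240,170:270],(400,360),interpolation=2)]))
E
```

```text
t 2.85 q [ 18.7  -9.2 -17.8  81.3  -0.   92. ] pos [0.4283 0.1447 0.1034] F [0.8 0.  0.1] M [-0.   -0.01  0.03] open 51.2
jaw yaw now 16.63 tilt x [ 1.8e-03  5.0e-04 -1.0e+00]
turn [-0.27  0.11 -0.  ] shift(cur tool) [92.4  3.4 -2.1] shift(final tool) [92.4  3.4 -1.9]
```

View pics/g1.png

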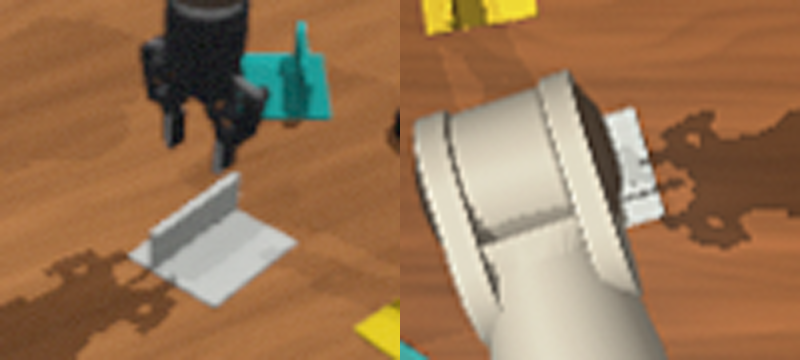

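The jaws stand over the rib with one finger on each side, in line with it. I'll go down and grip.

Emit:
carry_out(
  increments=[
    [-0.3, 0, 0, 40, 3.4, -2, 60],
    [0, 0, 0, 30, 0, 0, 60],
    [0, 0, 0, 10, 0, 0, 60],
    [0, 0, 0, 9, 0, 0, 60],
    [0, 0, 0, 2.5, 0, 0, 60],
    [0, 0, 0, 0, 0, 0, 60],
  ],
)

```text
time: 3.7
ee_pos: [0.4249, 0.1476, 0.0105]
tcp_rot: [2.1, 89.9, 19.0]
wrist_force: [0.3, 0.5, -0.2]
opening: 0.0512
```

```bash
python3 -c "
from h import *
togo([.4255,.1474,.011],16.9)"
```

```text
t 3.7 q [ 19.2  -7.2 -26.4  70.7  -0.   92.2] pos [0.4249 0.1476 0.0105] F [ 0.3  0.5 -0.2] M [ 0.01  0.02 -0.02] open 51.2
jaw yaw now 16.98 tilt x [ 1.e-03  3.e-04 -1.e+00]
turn [ 0.08  0.06 -0.  ] shift(cur tool) [-0.5 -0.4  0.5] shift(final tool) [-0.5 -0.4  0.5]
```

Emit:
carry_out(
  increments=[
    [0, 0, 0, 0, 0, 0.5, 20],
    [0, 0, 0, 0, 0, 0, 10],
    [0, 0, 0, 0, 0, 0, 5],
    [0, 0, 0, 0, 0, 0, 0],
    [0, 0, 0, 0, 0, 0, 0],
    [0, 0, 0, 0, 0, 0, 0],
  ],
  squeeze=80,
)

```text
time: 4.45
ee_pos: [0.4252, 0.1477, 0.0102]
tcp_rot: [1.6, 90.0, 18.6]
wrist_force: [-0.9, -1.2, 5.1]
opening: 0.0078
```

```bash
python3 -c "
from h import *
togo([.4255,.1474,.011],16.9)"
```

```text
t 4.45 q [ 19.2  -7.1 -26.4  70.7  -0.   92.2] pos [0.4252 0.1477 0.0102] F [-0.9 -1.2  5.1] M [-0.03  0.15 -0.03] open 7.8
jaw yaw now 16.98 tilt x [ 7.e-04  2.e-04 -1.e+00]
turn [ 0.08  0.04 -0.  ] shift(cur tool) [-0.8 -0.4  0.2] shift(final tool) [-0.8 -0.4  0.2]
```

Emit:
carry_out(
  increments=[
    [0, 0, 0, -5, 0, 0, 0],
    [0, 0, 0, -20, 0, 0, 0],
    [0, 0, 0, -40, 0, 0, 0],
    [0, 0, 0, -50, 0, 0, 0],
    [0, 0, 0, -35, 0, 0, 0],
    [0, 0, 0, 0, 0, 0, 0],
  ],
)

```text
time: 5.2
ee_pos: [0.4259, 0.148, 0.1622]
tcp_rot: [2.0, 89.8, 19.0]
wrist_force: [-0.1, 0.2, -2.3]
opening: 0.008
```

```bash
python3 - <<'E'
from h import *
togo([.4416,-.2485,.16],7.33)
a=vision.camera("scene")[:,:,::-1];b=vision.camera("top")[:,:,::-1]
cv2.imwrite("pics/g2.png",np.hstack([cv2.resize(a[90:210,220:340],(400,400),interpolation=2),cv2.resize(b[140:260,150:270],(400,400),interpolation=2)]))
E
```

```text
t 5.2 q [ 19.2  -9.7 -11.7  87.7  -0.   92.2] pos [0.4259 0.148  0.1622] F [-0.1  0.2 -2.3] M [-0.02 -0.03 -0.04] open 8.0
jaw yaw now 16.98 tilt x [ 0.0036  0.0013 -1.    ]
turn [ 9.65  0.22 -0.03] shift(cur tool) [   1.8 -383.8 -100.8] shift(final tool) [   2.2 -395.2  -35. ]
```

View pics/g2.png

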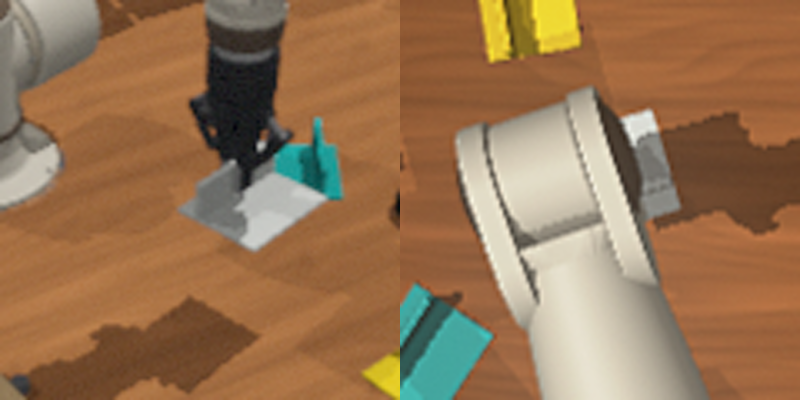

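The flashing is held by its rib, hanging level in the scene view. Now I'll carry it to the roof.

Emit:
carry_out(
  increments=[
    [4.8, 0.1, 0, 0, 0, 0, 0],
    [4.85, 0.1, 0, 0, -20, 0, 0],
    [0, 0, 0, 0, -40, -5, 0],
    [0, 0, 0, 0, -45, -5, 0],
    [0, 0, 0, 0, -45, -5, 0],
    [0, 0, 0, 0, -45, -5, 0],
    [0, 0, 0, 0, -45, -5, 0],
    [0, 0, 0, 0, -45, -5, 0],
    [0, 0, 0, 0, -45, -5, 0],
    [0, 0, 0, 0, -40, 0, 0],
    [0, 0, 0, 0, -25, 0, 0],
    [0, 0, 0, 0, 0, 0, 0],
  ],
)

```text
time: 6.8
ee_pos: [0.4414, -0.2492, 0.1577]
tcp_rot: [164.7, 89.6, 171.9]
wrist_force: [0.0, 0.3, -1.7]
opening: 0.0081
```

```bash
python3 - <<'E'
from h import *
togo([.4416,-.2485,.06],7.33)
E
```

```text
t 6.8 q [-29.4  -1.4  -4.6  87.2  -0.1  53.4] pos [ 0.4414 -0.2492  0.1577] F [ 0.   0.3 -1.7] M [0.06 0.06 0.04] open 8.1
jaw yaw now 7.21 tilt x [-6.6e-03  9.0e-04 -1.0e+00]
turn [-0.12 -0.37 -0.1 ] shift(cur tool) [97.7  0.5  0.9] shift(final tool) [97.7  0.7  0.3]
```

Emit:
carry_out(
  increments=[
    [-0.1, -0.35, -0.1, 35, 0.6, 0.5, 0],
    [0, 0, 0, 40, 0, 0, 0],
    [0, 0, 0, 22, 0, 0, 0],
    [0, 0, 0, 0, 0, 0, 0],
    [0, 0, 0, 0, 0, 0, 0],
  ],
)

```text
time: 7.42
ee_pos: [0.4429, -0.2474, 0.0637]
tcp_rot: [-36.9, 89.8, -29.4]
wrist_force: [-0.1, 1.4, -1.8]
opening: 0.008
```

```bash
python3 - <<'E'
from h import *
togo([.4416,-.2485,.0287],7.33)
a=vision.camera("scene")[:,:,::-1];b=vision.camera("top")[:,:,::-1]
cv2.imwrite("pics/s3.png",a);cv2.imwrite("pics/t3.png",b)
o,x,R=state();y=np.radians(7.33);u=np.array([np.cos(y),np.sin(y),0]);v=np.array([-u[1],u[0],0])
base=x-np.array([0,0,.0102-.003])
for n,(i,j) in dict(FL=(80,65),FR=(80,-65),BL=(-30,65),BR=(-30,-65)).items():
  P=base+u*i/1e3+v*j/1e3; print(n,P.round(4),"scene",proj("scene",P).round(1),"top",proj("top",P).round(1))
cv2.imwrite("pics/g3.png",np.hstack([cv2.resize(a[170:270,150:270],(480,400),interpolation=2),cv2.resize(b[130:230,270:370],(400,400),interpolation=2)])[:,:800])
E
```

```text
t 7.42 q [-29.2  -0.9 -14.6  76.2  -0.   53.3] pos [ 0.4429 -0.2474  0.0637] F [-0.1  1.4 -1.8] M [-0.02  0.05  0.02] open 8.0
jaw yaw now 7.47 tilt x [ 0.0032 -0.0018 -1.    ]
turn [0.14 0.17 0.13] shift(cur tool) [35.  -0.8 -1.6] shift(final tool) [35.  -0.9 -1.5]
FL [ 0.5144 -0.1732  0.057 ] scene [[224.6 211.9]] top [[301.4 177.4]]
FR [ 0.531  -0.3021  0.057 ] scene [[191.1 229.2]] top [[335.6 173.3]]
BL [ 0.4053 -0.1872  0.057 ] scene [[208.1 194.7]] top [[305.1 206.4]]
BR [ 0.4219 -0.3161  0.057 ] scene [[175.7 210.2]] top [[339.4 202.3]]
```

View pics/g3.png

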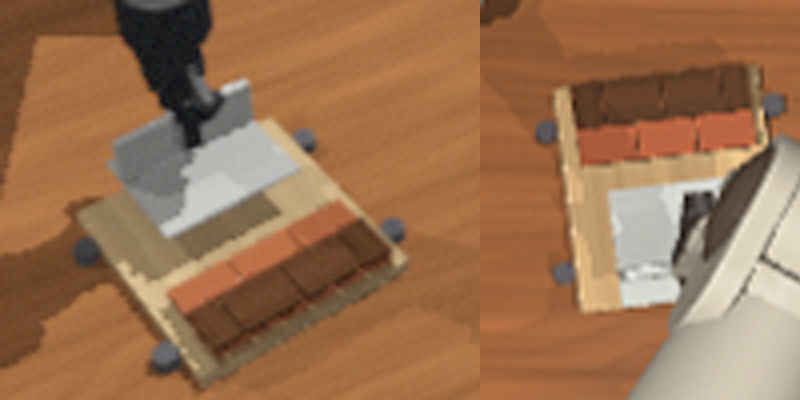

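The flashing is held level over the bare board. In the scene image its front corners are at about (225,212) and (191,229), as predicted. I'll refine with edge fits in both views.

```bash
python3 - <<'E'
from h import *
np.set_printoptions(precision=4,suppress=True)
t=cv2.imread("pics/t3.png");s=cv2.imread("pics/s3.png")
yaw=lambda d:np.degrees(np.arctan2(d[1],d[0]))
z=.0637-.0072
def fit(kk,a,b,lo=.08,hi=.92,tol=1.5,n="top",z=z):
    a=np.array(a,float);b=np.array(b,float);d=(b-a);l=np.linalg.norm(d);d=d/l;t_=(kk-a)@d/l;e=abs((kk-a)@np.array([-d[1],d[0]]))
    p=kk[(t_>lo)&(t_<hi)&(e<tol)];w=ray(n,p,z)[:,:2]; return cv2.fitLine(w.astype(np.float32),cv2.DIST_HUBER,0,1e-4,1e-4).ravel(),len(p)
def X(u,v):
    q=np.linalg.solve(np.c_[u[:2],-v[:2]],v[2:]-u[2:]); return u[2:]+q[0]*u[:2]
def light(c):
    h=cv2.cvtColor(c,cv2.COLOR_BGR2HSV); return (h[...,1]<60)&(h[...,2]>110)
k,m=contour(light,t,(285,160,345,215));cv2.imwrite("pics/m3.png",m)
F,n1=fit(k,(302.4,177.4),(327,174.5));L,n2=fit(k,(302.4,177.4),(306,206))
print("top FL",X(F,L),"yawF",yaw(F),"yawL",yaw(L),n1,n2)
k,m=contour(light,s,(165,185,240,240));cv2.imwrite("pics/m4.png",m)
F,n1=fit(k,(224.6,211.9),(191.1,229.2),n="scene");print("scene front yaw",yaw(F),n1)
Rr,n2=fit(k,(191.1,229.2),(182,218),n="scene",lo=.05);Ll,n3=fit(k,(224.6,211.9),(217,203),n="scene",lo=.05)
print("scene FL",X(F,Ll),"FR",X(F,Rr),n2,n3,np.linalg.norm(X(F,Ll)-X(F,Rr)))
# lap in scene: predicted course top free corners
y=np.radians(7.33);u=np.array([np.cos(y),np.sin(y)]);v=np.array([-u[1],u[0]]);lap=np.array([.5507,-.2345])
for j in(.085,-.085):
  P=np.r_[lap+v*j,.033];print("course corner pred scene",proj("scene",P))
for j in(.1,-.1): print("near board corner scene",proj("scene",np.r_[lap-.14*u+v*j,.015]))
cv2.imwrite("pics/m34.png",np.hstack([cv2.resize(cv2.imread("pics/m3.png"),(400,400)),cv2.resize(cv2.imread("pics/m4.png"),(400,300)).copy() if 0 else cv2.copyMakeBorder(cv2.resize(cv2.imread("pics/m4.png"),(400,293)),0,107,0,0,0)]))
s0=cv2.imread("pics/scene0.png");c=cv2.resize(s0[195:267,160:258],None,fx=8,fy=8,interpolation=2)
for P in [(.085,0,.033),(-.085,0,.033),(.1,-.14,.015),(-.1,-.14,.015)]:
  q=(proj("scene",np.r_[lap+v*P[0]+u*P[1],P[2]])[0]-[160,195]+.5)*8; cv2.circle(c,tuple(int(i) for i in q),3,(255,0,0),1)
cv2.imwrite("pics/lapcheck.png",c)
E
```

```text
top FL [ 0.5146 -0.1725] yawF -82.28039 yawL 7.658282 165 192
scene front yaw -81.69413 224
scene FL [ 0.515  -0.1704] FR [ 0.5343 -0.3026] 80 63 0.13364562
course corner pred scene [[234.3433 218.9676]]
course corner pred scene [[190.8069 242.23  ]]
near board corner scene [[216.9813 198.8624]]
near board corner scene [[168.2632 222.7811]]
```

View pics/m34.png

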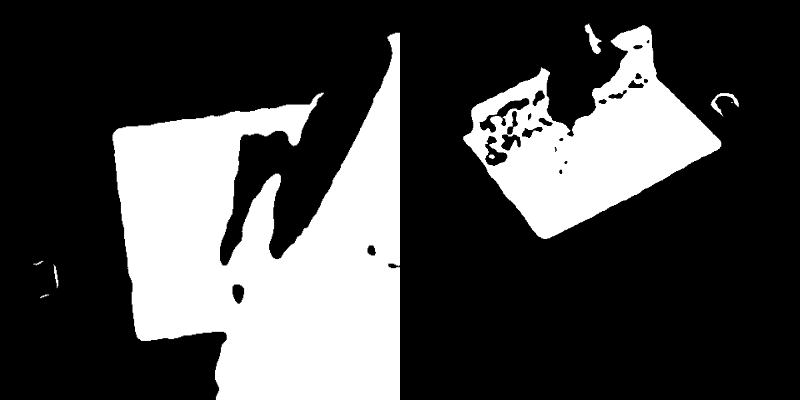

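View pics/lapcheck.png

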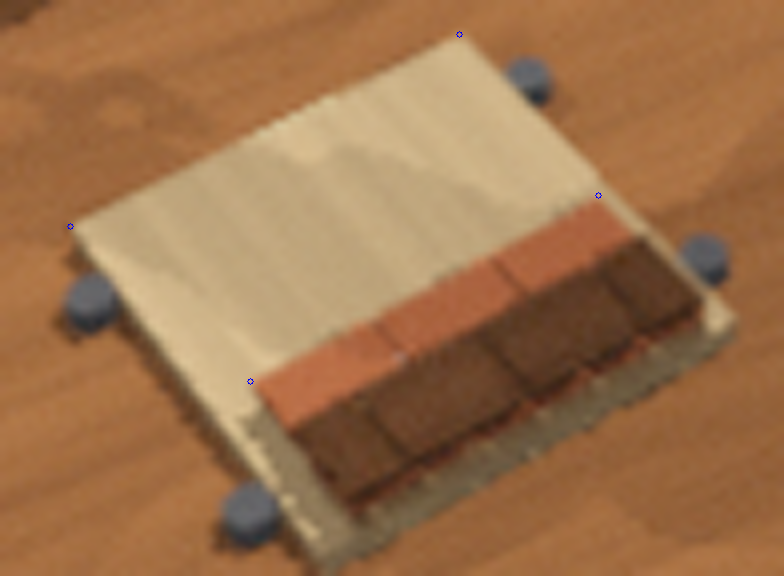

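Emit:
carry_out(
  increments=[
    [0.15, 0.17, 0.1, 15, -0.9, -1.5, 0],
    [0, 0, 0, 15, 0, 0, 0],
    [0, 0, 0, 4, 0, 0, 0],
    [0, 0, 0, 0, 0, 0, 0],
    [0, 0, 0, 0, 0, 0, 0],
  ],
)

```text
time: 8.15
ee_pos: [0.4417, -0.249, 0.0294]
tcp_rot: [-76.8, 90.0, -69.5]
wrist_force: [0.1, 0.1, -3.0]
opening: 0.0078
```

```bash
python3 - <<'E'
from h import *
togo([.4416,-.2485,.0287],7.33)
E
```

```text
t 8.15 q [-29.4   0.2 -17.3  72.5  -0.   53.3] pos [ 0.4417 -0.249   0.0294] F [ 0.1  0.1 -3. ] M [-0.02  0.01  0.02] open 7.8
jaw yaw now 7.29 tilt x [ 2.e-04 -6.e-04 -1.e+00]
turn [-0.04  0.01  0.03] shift(cur tool) [0.7 0.5 0. ] shift(final tool) [0.7 0.5 0. ]
```

Next I'll touch off on the bare board to find the underside height.

Emit:
carry_out(
  increments=[
    [0, 0, 0, 2, 0.4, 0, 0],
    [0, 0, 0, 0, 0, 0, 0],
  ],
)

```text
time: 8.4
ee_pos: [0.4414, -0.2485, 0.0271]
tcp_rot: [-120.6, 90.0, -113.3]
wrist_force: [-0.2, -0.2, -1.1]
opening: 0.008
```

Emit:
carry_out(
  increments=[
    [0, 0, 0, 1, 0, 0, 0],
    [0, 0, 0, 0, 0, 0, 0],
  ],
)

```text
time: 8.65
ee_pos: [0.4414, -0.2485, 0.026]
tcp_rot: [-145.7, 90.0, -138.4]
wrist_force: [-0.5, -0.3, -1.1]
opening: 0.0081
```

Emit:
carry_out(
  increments=[
    [0, 0, 0, 0.7, 0, 0, 0],
    [0, 0, 0, 0, 0, 0, 0],
  ],
)

```text
time: 8.9
ee_pos: [0.4414, -0.2485, 0.0253]
tcp_rot: [-141.7, 90.0, -134.4]
wrist_force: [-0.3, -0.2, -1.7]
opening: 0.0081
```

Emit:
carry_out(
  increments=[
    [0, 0, 0, 0.5, 0, 0, 0],
    [0, 0, 0, 0, 0, 0, 0],
  ],
)

```text
time: 9.15
ee_pos: [0.4414, -0.2485, 0.0252]
tcp_rot: [-109.4, 90.0, -102.1]
wrist_force: [-2.5, 2.0, 3.3]
opening: 0.0082
```

Emit:
carry_out(
  increments=[
    [0, 0, 0, 0.5, 0, 0, 0],
    [0, 0, 0, 0, 0, 0, 0],
  ],
)

```text
time: 9.4
ee_pos: [0.4414, -0.2485, 0.0252]
tcp_rot: [-82.1, 90.0, -74.8]
wrist_force: [-4.5, 2.1, 8.6]
opening: 0.0079
```

Emit:
carry_out(
  increments=[
    [0, 0, 0, -4.2, 0, 0, 0],
    [0, 0, 0, 0, 0, 0, 0],
    [0, 0, 0, 0, 0, 0, 0],
  ],
)

```text
time: 9.78
ee_pos: [0.4413, -0.2485, 0.0283]
tcp_rot: [-167.2, 90.0, -159.9]
wrist_force: [0.4, 0.3, -2.4]
opening: 0.0085
```

```bash
python3 - <<'E'
from h import *
togo([.5041,-.2405,.0287],7.33)
E
```

```text
t 9.78 q [-29.4   0.2 -17.4  72.4  -0.   53.4] pos [ 0.4413 -0.2485  0.0283] F [ 0.4  0.3 -2.4] M [-0.02  0.04  0.04] open 8.5
jaw yaw now 7.28 tilt x [-6.e-04 -2.e-04 -1.e+00]
turn [-0.05 -0.03  0.01] shift(cur tool) [-0.5 -0.  63.3] shift(final tool) [-0.4 -0.1 63.3]
```

Emit:
carry_out(
  increments=[
    [0, 0, 0, -0.3, 0, 6, 0],
    [0, 0, 0, 0, 0, 8, 0],
    [0, 0, 0, 0, 0, 8, 0],
    [0, 0, 0, 0, 0, 4, 0],
    [0, 0, 0, 0, 0, 0, 0],
  ],
)

```text
time: 10.4
ee_pos: [0.4674, -0.2451, 0.0286]
tcp_rot: [-166.9, 90.0, -159.6]
wrist_force: [-0.8, 0.5, -2.1]
opening: 0.0084
```

```bash
python3 - <<'E'
from h import *
togo([.5041,-.2405,.0287],7.33)
a=vision.camera("scene")[:,:,::-1]
cv2.imwrite("pics/g4.png",cv2.resize(a[180:270,150:270],(800,600),interpolation=2))
E
```

```text
t 10.4 q [-27.7   3.  -14.5  72.5  -0.   55. ] pos [ 0.4674 -0.2451  0.0286] F [-0.8  0.5 -2.1] M [0.04 0.09 0.04] open 8.4
jaw yaw now 7.31 tilt x [-6.e-04 -2.e-04 -1.e+00]
turn [-0.02 -0.03  0.01] shift(cur tool) [-0.1 -0.1 37. ] shift(final tool) [-0.1 -0.1 37. ]
```

View pics/g4.png

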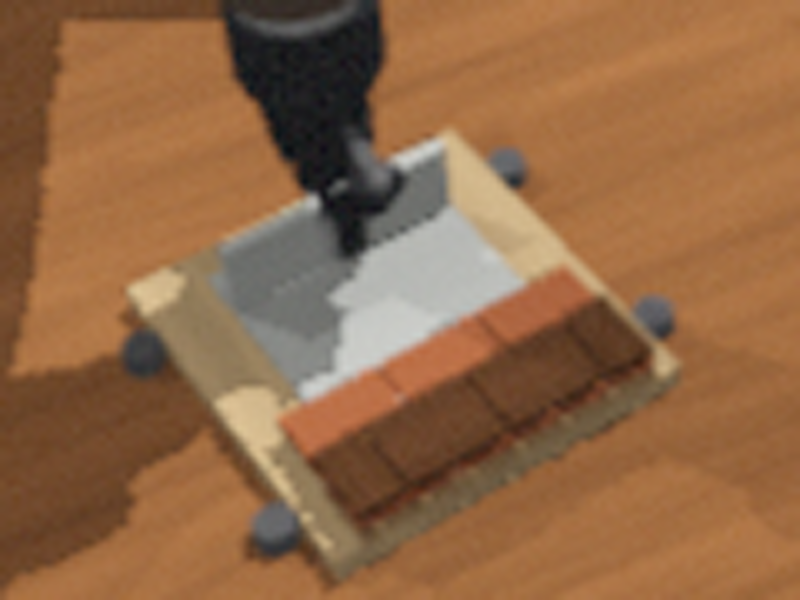

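The front edge is now at the free edge with the sheet square to it. The uneven margins, about 13 mm and 22 mm, come from the roughly 6 mm parallax of the sheet lying below the shingle top. I'll go on in.

Emit:
carry_out(
  increments=[
    [0, 0, 0, 0, 0, 4, 0],
    [0, 0, 0, 0, 0, 5, 0],
    [0, 0, 0, 0, 0, 5, 0],
    [0, 0, 0, 0, 0, 5, 0],
    [0, 0, 0, 0, 0, 0, 0],
  ],
)

```text
time: 11.08
ee_pos: [0.4864, -0.2427, 0.0287]
tcp_rot: [-148.7, 90.0, -141.4]
wrist_force: [-0.4, -0.0, -2.3]
opening: 0.008
```

```bash
python3 - <<'E'
from h import *
togo([.5041,-.2405,.0287],7.33)
E
```

```text
t 11.07 q [-26.5   5.1 -12.2  72.6  -0.   56.2] pos [ 0.4864 -0.2427  0.0287] F [-0.4 -0.  -2.3] M [ 0.03  0.03 -0.  ] open 8.0
jaw yaw now 7.3 tilt x [-3.e-04 -3.e-04 -1.e+00]
turn [-0.03 -0.02  0.01] shift(cur tool) [ 0.  -0.1 17.9] shift(final tool) [ 0.  -0.1 17.9]
```

No contact force, and the height holds at 28.7 mm. I'll do the rest of the insertion.

Emit:
carry_out(
  increments=[
    [0, 0, 0, 0, 0, 5, 0],
    [0, 0, 0, 0, 0, 5, 0],
    [0, 0, 0, 0, 0, 5, 0],
    [0, 0, 0, 0, 0, 3, 0],
    [0, 0, 0, 0, 0, 0, 0],
  ],
)

```text
time: 11.7
ee_pos: [0.504, -0.2404, 0.0287]
tcp_rot: [-151.6, 90.0, -144.3]
wrist_force: [1.5, 1.3, -2.4]
opening: 0.008
```

```bash
python3 - <<'E'
from h import *
togo([.5041,-.2405,.0252],7.33)
a=vision.camera("scene")[:,:,::-1];b=vision.camera("top")[:,:,::-1]
cv2.imwrite("pics/s5.png",a);cv2.imwrite("pics/t5.png",b)
cv2.imwrite("pics/g5.png",np.hstack([cv2.resize(a[180:270,160:260],(440,400),interpolation=2),cv2.resize(b[135:225,275:356],(360,400),interpolation=2)]))
E
```

```text
t 11.7 q [-25.5   7.1 -10.   72.8  -0.   57.2] pos [ 0.504  -0.2404  0.0287] F [ 1.5  1.3 -2.4] M [-0.01  0.06  0.01] open 8.0
jaw yaw now 7.3 tilt x [-4.e-04 -3.e-04 -1.e+00]
turn [-0.03 -0.03  0.01] shift(cur tool) [ 3.5 -0.1  0. ] shift(final tool) [ 3.5 -0.1  0. ]
```

View pics/g5.png

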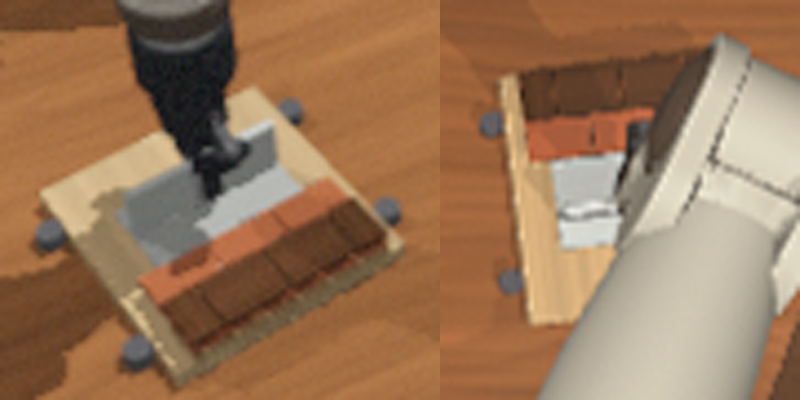

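The sheet is in under the red shingles and the course hasn't visibly lifted. In the top view the rear edge is about 20 px behind the free edge, roughly 77 mm, which puts 33 mm inside. Now I'll press down.

Emit:
carry_out(
  increments=[
    [0, 0, 0, 1.5, 0, 0, 0],
    [0, 0, 0, 1.5, 0, 0, 0],
    [0, 0, 0, 0.5, 0, 0, 0],
    [0, 0, 0, 0.5, 0, 0, 0],
    [0, 0, 0, 0, 0, 0, 0],
  ],
)

```text
time: 12.42
ee_pos: [0.5038, -0.2405, 0.0253]
tcp_rot: [-128.1, 90.0, -120.9]
wrist_force: [-3.8, 1.1, 5.6]
opening: 0.0083
```

Emit:
carry_out(
  increments=[
    [0, 0, 0, 0.5, 0, 0, 0],
    [0, 0, 0, 0, 0, 0, 0],
  ],
)

```text
time: 12.68
ee_pos: [0.5038, -0.2406, 0.0252]
tcp_rot: [-101.2, 90.0, -93.9]
wrist_force: [-7.2, 1.5, 9.0]
opening: 0.0078
```

Emit:
carry_out(
  increments=[
    [0, 0, 0, 0.2, 0, -0.3, 0],
    [0, 0, 0, 0, 0, 0, 0],
    [0, 0, 0, 0, 0, 0, 0],
    [0, 0, 0, 0, 0, 0, 0],
  ],
)

```text
time: 13.18
ee_pos: [0.5038, -0.2405, 0.0252]
tcp_rot: [-46.1, 90.0, -38.8]
wrist_force: [-4.7, 2.7, 10.6]
opening: 0.0085
```

```bash
python3 - <<'E'
from h import *
togo([.5041,-.2405,.0252],7.33)
a=vision.camera("scene")[:,:,::-1];b=vision.camera("top")[:,:,::-1]
cv2.imwrite("pics/t6.png",b)
cv2.imwrite("pics/g6.png",np.hstack([cv2.resize(a[180:270,160:260],(440,400),interpolation=2),cv2.resize(b[135:225,275:356],(360,400),interpolation=2)]))
# rear-left corner & free edge from top view
def light(c):
    h=cv2.cvtColor(c,cv2.COLOR_BGR2HSV); return (h[...,1]<60)&(h[...,2]>110)
k,m=contour(light,b,(296,165,318,195))
x=k[:,0];lo=k[(k[:,1]>186)]
cv2.imwrite("pics/m6.png",m)
y=np.radians(7.33);u=np.array([np.cos(y),np.sin(y)]);v=np.array([-u[1],u[0]]);lap=np.array([.5507,-.2345])
w=ray("top",k,.018)[:,:2]-lap; q=np.c_[w@u,w@v]*1e3
print("rear x mm (exp -77):",np.median(q[(q[:,0]<-70)&(q[:,1]>40)&(q[:,1]<60),0]),"left y (exp 65):",np.median(q[(q[:,0]<-60)&(q[:,1]>60),1]),np.median(q[(q[:,0]<-10)&(q[:,0]>-35)&(q[:,1]>60),1]))
togo([.5041,-.2405,.0252],7.33)
E
```

```text
t 13.18 q [-25.5   7.2 -10.4  72.4  -0.   57.2] pos [ 0.5038 -0.2405  0.0252] F [-4.7  2.7 10.6] M [ 0.53  0.94 -0.02] open 8.5
jaw yaw now 7.29 tilt x [ 7.e-04 -5.e-04 -1.e+00]
turn [-0.04  0.03  0.03] shift(cur tool) [0.  0.  0.3] shift(final tool) [0.  0.  0.3]
rear x mm (exp -77): -76.964681816841 left y (exp 65): 65.23967573646598 65.04009188603453
t 13.28 q [-25.5   7.2 -10.4  72.4  -0.   57.2] pos [ 0.5038 -0.2406  0.0252] F [-5.6  2.6  9.8] M [ 0.56  1.03 -0.02] open 8.0
jaw yaw now 7.29 tilt x [ 6.e-04 -6.e-04 -1.e+00]
turn [-0.04  0.03  0.04] shift(cur tool) [0.  0.  0.3] shift(final tool) [0.  0.  0.3]
```

View pics/g6.png

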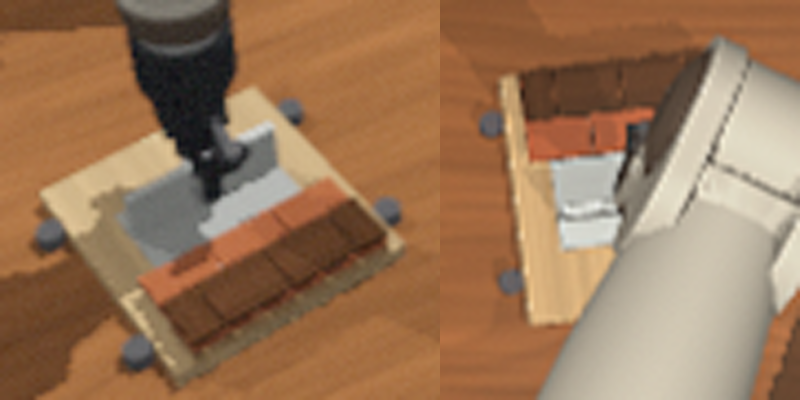

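The sheet is flat on the board. Its rear edge is 77.0 mm behind the lap, so it is 33 mm in. Its left edge is 65 mm from the course's middle, so it is centred and square. The downward push is steady at about 10 N, so I'm handing in.

```bash
python3 -c "
from workcell import job_done,sensors
print(sensors.get_obs()['wrist_force']); print(job_done())"
```

```text
[-5.5783116   2.55286341  9.84457287]
the job is handed in; nothing more can be done
None
```

The aluminium flashing is tucked under the shingles, and I handed the job in at about 13.3 s with the hand still gripping the rib and pressing down. No verdict is reported.

- **What I did:** I gripped the rib, touched the flashing down on the bare board to find its underside height, and raised it about 3.5 mm. I then slid it in squarely and pressed it flat.
- **Position (top camera):** the rear edge is 77.0 mm outside the shingles' free edge, so about 33 mm is in. That leaves about 12 mm to the batten. The left edge is 65.0–65.2 mm from the course's middle (65 expected), and the jaw's yaw is 7.29° against the roof's 7.33°.
- **Press:** the hand was at the same height as at the touch-off (25.2 mm), so the sheet lies flat. The downward push is about 10 N, with about 6 N of sideways force from friction.
- **Shingles:** I felt no contact while sliding in, and neither view shows any lift, though I did not measure the lift itself.
- **Other objects:** the ear defenders, sanding block and screw jar were never approached, and I took no final picture of them.
- **Disagreement:** the scene camera read about 1 pixel (2–4 mm) off the top camera. I used the top view, which agreed with the given sizes.
- **Unseen part:** the arm hid the right side from the top camera at the end. The position there is inferred from the left side and the jaw's yaw.

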